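# Ring for the cobbler and hold the heel over its seat

### The arm

A 6-joint arm with a two-finger parallel gripper is mounted at the origin on the work surface. World frame = base frame: x ahead of the robot, y to its left, z up, the work surface at z = 0. Lengths are in m, angles in degrees, forces in N, time in s.
With the tool pointing down it reaches from about 0.375 to 0.9 m from the base axis. Payload 3.1 kg.
Tool frame: the origin (TCP) lies at the very end of the fingers, on their centre line; the grasp point (between the pads) lies grip_point_offset behind it (grip_point_offset is the distance from the TCP to the grasp point, in m); z points along the fingers, y is the line along which they close (so a half turn about z gives the same grasp; the last joint's range is limited). The gripper opens to 87 mm and grips with 3 to 60 N. Pads are 19 mm wide; open, the fingers measure 117 mm over their backs; the gripper's body (75 mm by 190 mm) begins 51 mm behind the grasp point.
Start: joints at [58.298, 30.224, 82.088, -0, 67.689, -10.227], TCP at [0.229, 0.582, 0.223] pointing down, gripper open.
Joint ranges: [-176.69, 176.69], [-43.24, 126.21], [12.49, 139.97], [-82, 262], [0, 151.66], [-163.58, 163.58]. Speed limits (degrees/s): [159.86, 159.86, 180, 180, 180, 180].

### API

Orientations are given as a 3x3 rotation matrix whose columns are the frame's x, y, z axes.
In Python, from rig import * gives the robot as it stands.
- The arm moves only by the tool move_arm, never from a script. Its argument "increments" is a list of rows, each a list of 3 entries, a list of its own where there are three numbers: the shift along the tool's x, y, z in units of 30 mm (1.0 is 30 mm), then the turn, a rotation vector about the tool's x, y, z in units of 120 degrees (1.0 is 120 degrees), then the closure, from 0 (fully open) to 1 (shut). A call has 1 to 20 rows; each row shifts and turns the commanded pose from where the row before left it, along the tool's axes as they then stand; what a row does not reach is not made up. A row lasts 1/12 s, in which the tool goes at most 41.7 mm and 7.16 degrees, less where a joint would pass 70% of its speed; a pose out of reach is approached as far as the arm can. A call with a number of a shift or a turn outside -1 to 1 is refused whole. A call with a gripper value outside its range is refused whole. The fingers move at their own pace and stop on an object; the grip force is fixed at half the most. Time passes only in rows, so rows that do not move let the fingers close. It gives the time, the measured TCP pose, the force, the opening and the grip force at its end, in the units of the state.
- read_state(): the state, without advancing time (a new reading comes with each control period).
- capture(name): name is "side" or "top" or "wrist"; returns a dict with "img" (384x512x3 uint8, red, green, blue), "mtx" (3x3 intrinsics, pixels), "eye" and "rotation" of the camera in the world. Camera axes: x right, y down, z forward; pixel columns grow to the right and rows downward; lengths in m; the calibration is good to about 2 mm. A picture is of the moment at which its call begins. There is no depth.
- hand_in(): hands the job in; it is judged then, once.
Trained networks look in a picture, given as the dict that the camera call returned (one of the last four; its "shot" number tells which), for a name from the list of things; names that differ only in an ending like _2 or _b are one class to them, and where a whole thing is asked for, a point or a joint stands for the part that bears it (a point fixed in the world has none). Each returns a list of dicts, best first, with "confidence" (0 to 1); they miss things now and then, are a little off and sometimes report something else, mostly with a low value. They report only what shows in the picture. A call takes as long as a camera call. They do not tell look-alikes from the thing itself.
- search_frame(picture, label): "extent" ([left, top, right, bottom] as shares, 0 to 1, of the picture: columns of its width, rows of its height, round what is visible of it).
- pinpoint(picture, label): "xy" ([column, row] as shares, 0 to 1, of the picture: columns of its width, rows of its height: a listed point, or the origin of a listed thing).
The state is a dict: "time_s": time; "joint_positions": joint angles; "qvel": joint speeds; "tau": joint torques, N m; "position": TCP position; "tcp_rot": TCP orientation; "force": force on the tool from outside, world axes, zero at the start; "moment": the same for the moment, N m; "opening": opening from 0.0 (shut) to 1.0 (fully open); "grasp_force": force on a finger pad.
Only numpy, scipy, OpenCV 4.12 (cv2) and the standard library are available. Lean on these libraries where they do the work, as an engineer would, in place of code of your own. Each camera call takes 0.05 s, during which the arm holds its last target. There are 200 camera calls.

### The job

Ring the bench bell by pushing its plunger right down to the stop, to call the cobbler; then pick up the tall D-shaped heel, carry it over the rack of bottles without bumping the rack, and finish holding it, still in the gripper, about a centimetre above the matching D-shaped heel seat of the upturned shoe, centred, level and turned to match with its flat side toward the toe. Both faces carry contact cement that grabs at first touch, so the heel must never touch the shoe, and the program ends while holding it there; leave the other things on the bench where they are.

Things in the scene. Friction and masses are not known exactly. Their poses are not given: they have to be found in the camera images.
- bell_top (a point): top centre of the plunger head of the steel bench bell, moving with it. The bell is a steel dome, 84 mm across and 45 mm high, fixed to the bench on a black foot; the round plunger head, 18 mm across, stands out of the middle of the dome with its top 64 mm above the bench. It is pressed straight down.
- bell_plunger (a joint): travel of the bell's plunger in m: 0 up at rest, 0.006 fully down at the stop. A spring lifts it again; it takes about 1.2 N to start moving and 3.6 N at the stop.
- heel_center (a point): centre (half-way up) of the tall heel: a loose D-shaped block of brown stacked leather with a black rubber top, 55 mm long (its x), 46 mm wide (its y), 50 mm high (z up), 80 to 150 g. Its +x end is the flat breast, its -x end is round. It stands cemented face down, the right way up for the upturned shoe: never tip it. It may stand in any of three places among two other heels.
- heel_under (a point): centre of the tall heel's underside (the cemented face), 25 mm below heel_center, same axes.
- heel_breast (a point): point at the middle of the tall heel's flat breast face, 27.5 mm along +x from heel_center.
- seat (a point): centre of the shoe's heel seat: a pale tan level D-shaped face, 55 by 46 mm like the heel, 140 mm above the bench, z up; +x points to the shoe's toe (flat side of the D), -x is the round end.
- shoe: the dark brown shoe with a black sole, fixed upside down on an iron stand; origin on the bench below seat, same axes (+x to the toe). From 30 mm in front of the seat's centre the sole slopes up, to 24 mm above the seat; the toe ends 232 mm in front of the seat's centre. At most 86 mm wide, 62 mm at the seat.
- heel: the tall heel as a whole; origin at the centre of its underside, axes as heel_center. Its two sides facing +y and -y are flat and parallel from x = -4.5 mm to the breast at x = 27.5 mm; behind that it is a half round of 23 mm radius.
- rack: the wooden rack with five cream bottles, fixed to the bench between the heels and the shoe: 322 mm long (its x), 74 mm deep (its y), origin on the bench below its middle.
- rack_top (a point): middle of the rack at the height of the bottles' caps, its highest point, 130 mm above the bench.
- heel_low_center (a point): centre of another heel, to be left alone: the same D outline, 55 by 46 mm, but only 22 mm high.
- heel_round_center (a point): half-way point of a round waisted heel, to be left alone: 44 mm across at the foot, 45 mm high.
- tin_large: closed polish tin, 82 mm across, 26 mm high, origin at its underside; leave alone.
- tin_small: closed polish tin, 62 mm across, 24 mm high, origin at its underside; leave alone.
- cement_jar: jar 70 mm across, 90 mm high, origin at its underside; leave alone.
- hammer: hammer lying on the far part of the bench; leave alone.
- brush: shoe brush lying on the far right part of the bench; leave alone.
Mind the look-alikes: they are no part of the job. Leave any orange or yellow look-alike of the part that bears bell_top alone.

How it is judged:
By the outcome, as a careful person would: the job done as asked, in the order asked, and still so for the second after the job is handed in, while the arm keeps its last pose, push and grip.
It also fails if it takes over 48 s, if anything falls off the work surface, if the arm or the gripper's body presses on something with over 40 N, if the wrist force passes 120 N, or if a joint passes its speed limit or range.

## Working session

There is one attempt and no reset: what is moved stays moved. The work goes in short steps, Python scripts to look and compute and a tool call to move; the robot and the scene stay as the last step left them, time stands still between calls to the robot, and variables do not carry over. Pictures are saved under pics/ and viewed, at most 10 in all, crops included, and the job is handed in when it is done.

Besides the shell and the picture viewer there is one more tool, called after ">>>" as name(argument=value, ...), one argument or row to a line, values as JSON. move_arm: Moves the arm, as the interface text tells. Its arguments: {"type":"object","properties":{"increments":{"type":"array"}},"required":["increments"]}

```bash
mkdir -p pics
cat > h.py <<'E'
from rig import *
import numpy as np, cv2
def ray(p,xy):
    u=np.array([xy[0]*512,xy[1]*384,1.]); d=np.array(p["rotation"])@np.linalg.inv(np.array(p["mtx"]))@u
    return np.array(p["eye"]),d/np.linalg.norm(d)
def atz(p,xy,z):
    e,d=ray(p,xy); return e+d*(z-e[2])/d[2]
def proj(p,X):
    c=np.array(p["rotation"]).T@(np.array(X)-np.array(p["eye"])); q=np.array(p["mtx"])@c; return q[:2]/q[2]
def tri(rays):
    A=sum(np.eye(3)-np.outer(d,d) for e,d in rays); b=sum((np.eye(3)-np.outer(d,d))@e for e,d in rays)
    return np.linalg.solve(A,b)
def save(p,n): cv2.imwrite("pics/"+n,p["img"][:,:,::-1])
E
python3 - <<'E'
from h import *
np.set_printoptions(precision=4,suppress=True)
s=read_state(); print(s["position"],s["tcp_rot"],s["opening"],s["time_s"])
Z=dict(bell_top=.064,heel_center=.025,heel_under=0,heel_breast=.025,seat=.14,shoe=0,rack_top=.13,rack=0,heel_low_center=.011,heel_round_center=.0225,tin_large=0,tin_small=0,cement_jar=0)
for c in ("top","side"):
    p=capture(c); save(p,c+".png"); print(c,p["eye"])
    for n,z in Z.items():
        for r in pinpoint(p,n)[:4]: print(n,np.round(r["confidence"],2),np.array(r["xy"])*[512,384],atz(p,r["xy"],z))
E
python3 -c "
import cv2
a=cv2.imread('pics/top.png');b=cv2.imread('pics/side.png')
print(a.shape)"
```

```text
[0.2284 0.581  0.2216] [[-0.9306  0.366  -0.0012]
 [ 0.366   0.9306 -0.0019]
 [ 0.0004 -0.0022 -1.    ]] 0.9974304421279875 0.0
top [ 0.3035 -0.0484  1.2586]
bell_top 0.58 [339.2    308.3904] [ 0.3173 -0.2681  0.064 ]
bell_top 0.45 [325.9904 261.504 ] [ 0.4351 -0.2287  0.064 ]
bell_top 0.38 [112.0256 257.8176] [0.3995 0.3355 0.064 ]
heel_center 0.71 [324.9152 179.4048] [ 0.6713 -0.2211  0.025 ]
heel_under 0.86 [325.7856 180.096 ] [ 0.6769 -0.2272  0.    ]
heel_under 0.61 [274.7904 134.016 ] [ 0.8065 -0.0702  0.    ]
heel_breast 0.84 [316.0064 177.7152] [ 0.6743 -0.1957  0.025 ]
seat 0.84 [156.8256 191.6928] [0.57  0.222 0.14 ]
seat 0.5 [314.5216 177.4848] [ 0.64   -0.1781  0.14  ]
shoe 0.8 [170.3936 202.9824] [0.5734 0.2129 0.    ]
shoe 0.71 [291.1744 209.8944] [ 0.5808 -0.1328  0.    ]
rack_top 0.79 [243.8144 195.4944] [ 0.5803 -0.0002  0.13  ]
rack 0.95 [244.224  206.2848] [0.5806 0.0015 0.    ]
heel_low_center 0.85 [291.0208 208.512 ] [ 0.5824 -0.1314  0.011 ]
heel_low_center 0.26 [244.7872 196.4928] [0.6068 0.0019 0.011 ]
heel_round_center 0.63 [349.4912 214.6176] [ 0.5755 -0.294
[... 906 characters left out ...]
 ] [0.5688 0.2198 0.    ]
shoe 0.63 [278.5792 278.8992] [ 0.59   -0.2568  0.    ]
rack_top 0.88 [254.4128 188.5824] [ 0.5892 -0.0032  0.13  ]
rack_top 0.22 [250.88   226.7904] [ 0.5335 -0.202   0.13  ]
rack 0.82 [250.88   225.2928] [0.5797 0.0115 0.    ]
rack 0.4 [333.824 333.888] [ 0.6534 -0.4679 -0.    ]
heel_low_center 0.88 [260.9152 251.712 ] [ 0.5719 -0.1455  0.011 ]
heel_low_center 0.38 [325.2224 232.0896] [ 0.7745 -0.0962  0.011 ]
heel_round_center 0.77 [277.2992 281.3184] [ 0.5764 -0.2926  0.0225]
tin_large 0.74 [180.224 180.096] [0.4016 0.3798 0.    ]
tin_small 0.58 [305.6128 202.9824] [0.7828 0.1015 0.    ]
cement_jar 0.97 [208.5888 339.9936] [ 0.3885 -0.4208  0.    ]
(384, 512, 3)
```

View pics/top.png

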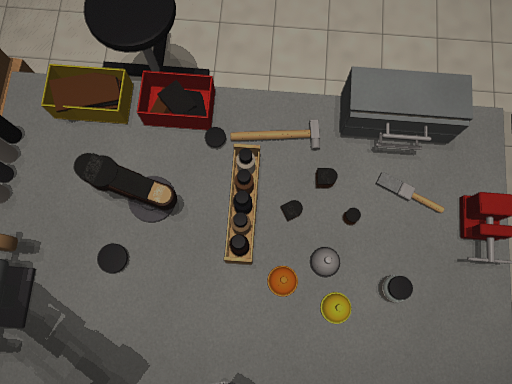

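View pics/side.png

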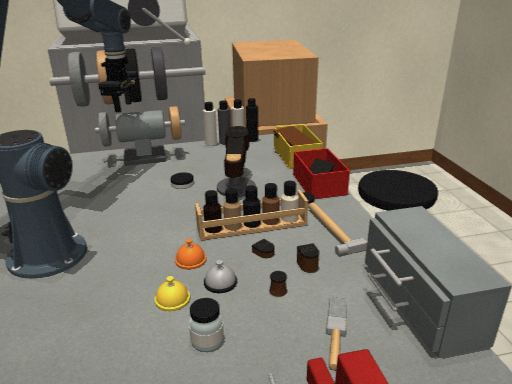

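The top view shows the steel bell at (325,261), with orange (283,281) and yellow (336,307) look-alikes. There are three heels: tall at (326,177), low D at (291,210) and round at (352,215). The side view shows the steel bell at (220,277) and the tall heel at (308,258). The seat is at top (158,192) with the toe toward the upper left. I choose the steel bell and the tall D heel, and I'll check both in a close crop.

Run:
```python
import cv2,numpy as np
a=cv2.imread('pics/top.png');b=cv2.imread('pics/side.png')
f=lambda m,x,y,w,h:cv2.resize(m[y:y+h,x:x+w],(400,300),interpolation=cv2.INTER_CUBIC)
cv2.imwrite('pics/crop1.png',np.vstack([np.hstack([f(a,285,155,80,60),f(b,240,232,80,60)]),np.hstack([f(a,120,160,80,60),f(b,170,240,80,60)])]))
```

```text
(no output)
```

View pics/crop1.png

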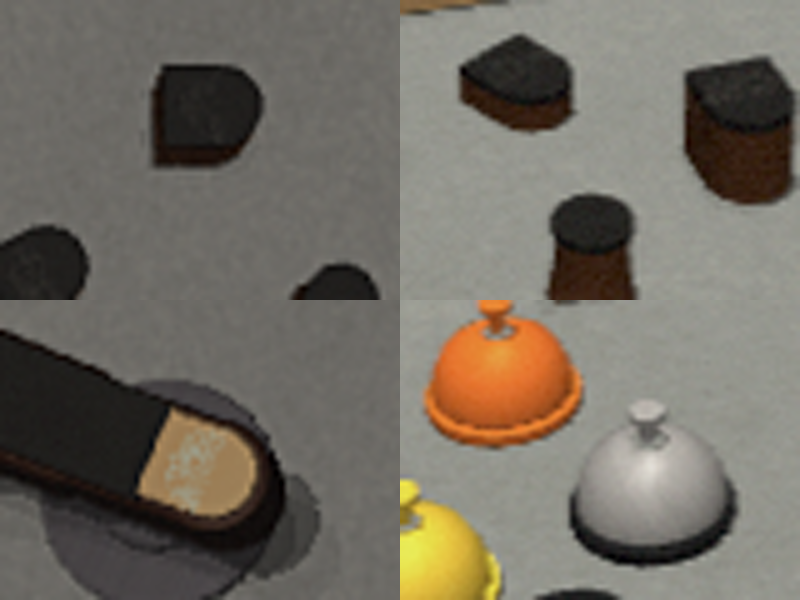

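The crop confirms the choices. The tall heel (top-left panel) has its flat breast to the image left, which is world +y. The seat's flat side faces the toe. The steel bell (bottom right) has its head at side pixel (219.6,261). Next I fit outlines for pose.

```bash
cat >> h.py <<'E'
from scipy.optimize import minimize
t=np.radians(np.linspace(90,270,19))
D=np.vstack([[[.0275,-.023],[.0275,.023]],np.c_[-.0045+.023*np.cos(t),.023*np.sin(t)]])
def Dw(q,z):
    c,s=np.cos(q[2]),np.sin(q[2]); return np.c_[D@np.array([[c,s],[-s,c]])+np.array(q[:2]),np.full(len(D),z)]
def sil(p,q,zs):
    P=np.array([proj(p,X) for z in zs for X in Dw(q,z)],np.float32); return cv2.convexHull(P)[:,0]
def mask_near(p,cond,uv,k=1):
    m=cond.astype(np.uint8)
    m=cv2.morphologyEx(m,cv2.MORPH_CLOSE,np.ones((3,3)))
    n,l,st,ce=cv2.connectedComponentsWithStats(m)
    i=l[int(uv[1]),int(uv[0])]
    return (l==i)&(i>0), st[i]
def fit(views,q0,zs):  # views: (p,mask)
    def cost(q,):
        J=0
        for p,m in views:
            S=8; h=sil(p,q,zs); x0,y0=np.floor(np.minimum(h.min(0),[np.where(m)[1].min(),np.where(m)[0].min()]))-2
            x1,y1=np.ceil(np.maximum(h.max(0),[np.where(m)[1].max(),np.where(m)[0].max()]))+3
            x0,y0,x1,y1=[int(v) for v in np.clip([x0,y0,x1,y1],0,[512,384,512,384])]
            M=cv2.resize(m[y0:y1,x0:x1].astype(np.float32),None,fx=S,fy=S,interpolation=cv2.INTER_LINEAR)>.5
            R=np.zeros(M.shape,np.uint8); cv2.fillPoly(R,[np.round((h-[x0,y0]+.0)*S+S/2).astype(np.int32)],1)
            J+=1-(M&(R>0)).sum()/max(1,(M|(R>0)).sum())
        return J
    best=None
    for sp in (.012,.004,.0015):
        q=q0 if best is None else best.x
        sim=np.array([q]+[np.array(q)+d for d in ([sp,0,0],[0,sp,0],[0,0,sp*15])])
        best=minimize(cost,q,method="Nelder-Mead",options=dict(initial_simplex=sim,xatol=1e-5,fatol=1e-5,maxiter=120))
    return best.x,best.fun
E
python3 - <<'E'
from h import *
np.set_printoptions(precision=4,suppress=True)
P={c:capture(c) for c in ("top","side")}
r=[ray(P["top"],(326/512,261.5/384)),ray(P["side"],(219.6/512,261/384))]
print("bell",tri(r),[ (atz(P[c],xy,.064)) for c,xy in (("top",(326/512,261.5/384)),("side",(219.6/512,261/384)))])
V={"heel":[],"seat":[]}
for c in P:
    p=P[c]; im=p["img"].astype(int); R,G,B=im[...,0],im[...,1],im[...,2]
    uv=proj(p,[.575,.222,.14]); tan=(R>130)&(R-B>40) if c=="side" else (R>110)&(R-B>35)
    m,st=mask_near(p,tan,uv); print(c,"seat",uv,im[int(uv[1]),int(uv[0])],st); V["seat"].append((p,m))
    uv=proj(p,[.675,-.223,.03]); m,st=mask_near(p,im.sum(2)<200,uv); print(c,"heel",uv,st); V["heel"].append((p,m))
for n,q0,zs in (("seat",[.575,.222,1.2],(.14,)),("heel",[.675,-.223,1.5],(0,.05))):
    for vs in (V[n][:1],V[n][1:],V[n]):
        try:
            q,f=fit(vs,q0,zs); print(n,q[:2],np.degrees(q[2]),f)
        except Exception as e: print(n,e)
E
```

```text
bell [ 0.4414 -0.2295  0.0611] [array([ 0.4351, -0.2287,  0.064 ]), array([ 0.4469, -0.2328,  0.064 ])]
top seat [157.0613 189.8152] [155 139 108] [148 182  23  21 340]
top heel [325.9199 177.7171] [315 168  23  21 414]
side seat [234.2497 155.8558] [211 162 110] [226 154  15   7  94]
side heel [306.8536 256.6344] [297 244  22  29 537]
seat [0.5667 0.2134] 75.01913337245261 0.03864431094772702
seat [0.5696 0.2143] 75.80665962151001 0.05907661757405258
seat [0.5679 0.2138] 75.76845074272072 0.1664089101127072
heel [ 0.6757 -0.2229] 94.5261764277027 0.03925542295278839
heel [ 0.6789 -0.2237] 90.31756532439172 0.0429792154319073
heel [ 0.6772 -0.2234] 92.48701194113809 0.15741017205033092
```

>>> move_arm(
  increments=[
    [[0,0,-0.15],[0,0,0.057],1],
    [[0,0,-0.15],[0,0,0.057],1],
    [[0,0,-0.15],[0,0,0.057],1],
    [[0,0,-0.15],[0,0,0.057],1],
    [[0,0,-0.15],[0,0,0.057],1],
    [[0,0,-0.15],[0,0,0.057],1],
    [[0,0,-0.15],[0,0,0.057],1],
    [[0,0,-0.15],[0,0,0.057],1],
    [[0,0,-0.15],[0,0,0.057],1],
    [[0,0,-0.15],[0,0,0.057],1],
    [[-1,0.88,0],[0,0,0],1],
    [[-1,0.88,0],[0,0,0],1],
    [[-1,0.88,0],[0,0,0],1],
    [[-1,0.88,0],[0,0,0],1],
    [[-1,0.88,0],[0,0,0],1],
    [[-1,0.88,0],[0,0,0],1],
    [[-1,0.88,0],[0,0,0],1],
    [[-1,0.88,0],[0,0,0],1],
    [[-1,0,0],[0,0,0],1],
    [[-1,0,0],[0,0,0],1],
  ],
)

```text
time_s: 3.17
position: [0.4423, 0.2803, 0.2675]
tcp_rot: [[-0.001, 1.0, 0.001], [1.0, 0.001, 0.0], [0.0, 0.001, -1.0]]
force: [-0.2, -1.0, 0.0]
opening: 0.007
grasp_force: 0.0
```

>>> move_arm(
  increments=[
    [[-1,0,0],[0,0,0],1],
    [[-1,0,0],[0,0,0],1],
    [[-1,0,0],[0,0,0],1],
    [[-1,0,0],[0,0,0],1],
    [[-1,0,0],[0,0,0],1],
    [[-1,0,0],[0,0,0],1],
    [[-1,0,0],[0,0,0],1],
    [[-1,0,0],[0,0,0],1],
    [[-1,0,0],[0,0,0],1],
    [[-1,0,0],[0,0,0],1],
    [[-1,0,0],[0,0,0],1],
    [[-1,0,0.3],[0,0,0],1],
    [[-1,0,0.4],[0,0,0],1],
    [[-1,0,0.5],[0,0,0],1],
    [[-1,0,0.5],[0,0,0],1],
    [[-0.8,0,0.5],[0,0,0],1],
    [[0,0,0],[0,0,0],1],
    [[0,0,0],[0,0,0],1],
  ],
)

```text
time_s: 4.67
position: [0.4412, -0.1928, 0.2008]
tcp_rot: [[0.001, 1.0, -0.001], [1.0, -0.001, 0.001], [0.001, -0.001, -1.0]]
force: [1.3, 0.7, 0.2]
opening: 0.003
grasp_force: 0.0
```

Run:
```python
from h import *
np.set_printoptions(precision=4,suppress=True)
p=capture("wrist"); save(p,"w1.png"); s=read_state(); print(s["position"],p["eye"],np.array(p["rotation"]))
print("tcp px",proj(p,s["position"]))
for n,z in dict(bell_top=.064,heel_center=.025,heel_low_center=.011).items():
    for r in pinpoint(p,n)[:4]: print(n,np.round(r["confidence"],2),np.array(r["xy"])*[512,384],atz(p,r["xy"],z))
```

```text
[ 0.4414 -0.1919  0.2014] [ 0.4424 -0.1129  0.3628] [[ 1.      0.001  -0.002 ]
 [ 0.0004 -0.9576 -0.2881]
 [-0.0022  0.2881 -0.9576]]
tcp px [251.2097 247.8404]
bell_top 0.57 [255.7952 223.4112] [ 0.4448 -0.234   0.064 ]
bell_top 0.5 [127.5904 256.8192] [ 0.3217 -0.2687  0.064 ]
heel_center 0.84 [481.4848 199.9104] [ 0.6774 -0.2235  0.025 ]
heel_center 0.35 [468.6848 195.4176] [ 0.6634 -0.2187  0.025 ]
heel_low_center 0.96 [394.2912 113.7024] [ 0.583  -0.1378  0.011 ]
```

View pics/w1.png

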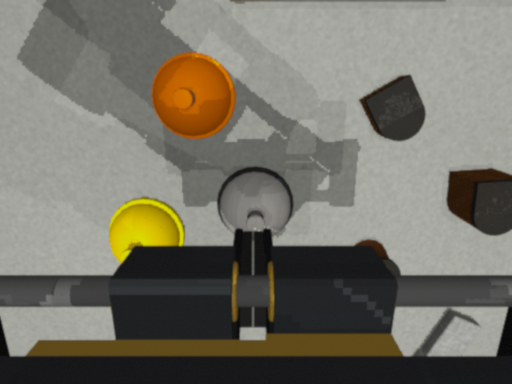

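Run:
```python
from h import *
np.set_printoptions(precision=4,suppress=True)
p=capture("wrist")
for b in ([.4448,-.234],[.442,-.231]):
    print([proj(p,[b[0]+.042*np.cos(a),b[1]+.042*np.sin(a),.003]) for a in (0,np.pi/2,np.pi)],proj(p,[*b,.064]))
```

```text
[array([292.2697, 203.5172]), array([254.5472, 166.2189]), array([216.3441, 203.1928])] [254.6299 224.3942]
[array([289.8368, 200.9333]), array([251.9441, 163.4609]), array([213.7362, 200.6074])] [251.6534 221.3979]
```

>>> move_arm(
  increments=[
    [[-0.7,0.05,0.5],[0,0,0],1],
    [[-0.66,0.05,0.8],[0,0,0],1],
    [[0,0,1],[0,0,0],1],
    [[0,0,0.8],[0,0,0],1],
    [[0,0,0.6],[0,0,0],1],
    [[0,0,0],[0,0,0],1],
    [[0,0,0],[0,0,0],1],
  ],
)

```text
time_s: 5.5
position: [0.4447, -0.2318, 0.0905]
tcp_rot: [[-0.003, 1.0, -0.001], [1.0, 0.003, 0.001], [0.001, -0.001, -1.0]]
force: [0.8, 0.4, -0.1]
opening: 0.003
grasp_force: 0.0
```

>>> move_arm(
  increments=[
    [[-0.04,0,0.5],[0,0,0],1],
    [[0,0,0.3],[0,0,0],1],
    [[0,0,0.15],[0,0,0],1],
    [[0,0,0.1],[0,0,0],1],
    [[0,0,0.05],[0,0,0],1],
    [[0,0,0.05],[0,0,0],1],
    [[0,0,0],[0,0,0],1],
    [[0,0,0],[0,0,0],1],
  ],
)

```text
time_s: 6.17
position: [0.4454, -0.234, 0.0582]
tcp_rot: [[-0.002, 1.0, 0.002], [1.0, 0.002, -0.001], [-0.001, 0.002, -1.0]]
force: [-1.3, 2.6, 13.3]
opening: 0.002
grasp_force: 6.7
```

>>> move_arm(
  increments=[
    [[0,0,-0.5],[0,0,0],1],
    [[0,0,-1],[0,0,0],1],
    [[0,0,-1],[0,0,0],1],
    [[0.1,0.5,-1],[0,0,0],0],
    [[0.2,1,-0.7],[0,0,0],0],
    [[0.2,1,-0.53],[0,0,0],0],
    [[0.2,1,0],[0,0,0],0],
    [[0.2,1,0],[0,0,0],0],
    [[0.2,1,0],[0,0,0],0],
    [[0.2,1,0],[0,0,0],0],
    [[0.17,0.7,0],[0,0,0],0],
    [[0,0.5,0],[0,0,0],0],
    [[0,0,0],[0,0,0],0],
    [[0,0,0],[0,0,0],0],
  ],
)

```text
time_s: 7.33
position: [0.6755, -0.1889, 0.1977]
tcp_rot: [[-0.003, 1.0, -0.001], [1.0, 0.003, -0.0], [-0.0, -0.001, -1.0]]
force: [-0.9, 0.1, -0.6]
opening: 0.754
grasp_force: 0.0
```

Run:
```python
from h import *
np.set_printoptions(precision=4,suppress=True)
p=capture("wrist"); save(p,"w2.png"); s=read_state(); print(s["position"],s["opening"],s["time_s"])
for n,z in dict(heel_center=.025,heel_breast=.025,heel_low_center=.011,heel_round_center=.022).items():
    for r in pinpoint(p,n)[:3]: print(n,np.round(r["confidence"],2),np.array(r["xy"])*[512,384],atz(p,r["xy"],z))
im=p["img"].astype(int); uv=proj(p,[.677,-.223,.03]); print(uv)
m,st=mask_near(p,im.sum(2)<230,uv); print(st)
q,f=fit([(p,m)],[.677,-.223,1.58],(0,.05)); print(q[:2],np.degrees(q[2]),f)
v=p["img"].copy(); cv2.polylines(v,[np.round(sil(p,q,(0,.05))).astype(np.int32)],True,(0,255,0))
cv2.imwrite("pics/w2.png",v[:,:,::-1])
```

```text
[ 0.6748 -0.1891  0.1978] 0.8051541705569195 7.3833
heel_center 0.58 [254.4128 203.0976] [ 0.6781 -0.2226  0.025 ]
heel_breast 0.95 [251.392  178.0992] [ 0.6749 -0.1962  0.025 ]
heel_low_center 0.89 [160.1024 116.8896] [ 0.5841 -0.1375  0.011 ]
[253.3533 205.0453]
[ 229  172   51   68 2986]
[ 0.6788 -0.224 ] 94.47529057149445 0.016696295834243036
```

View pics/w2.png

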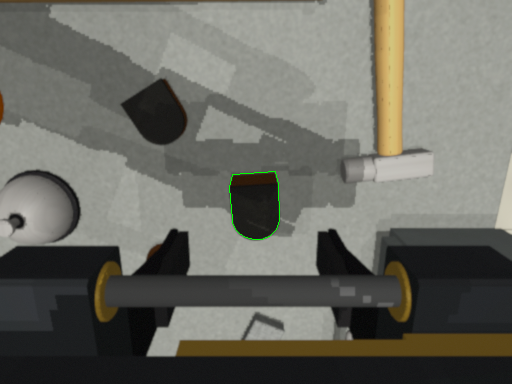

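>>> move_arm(
  increments=[
    [[-0.3,0.03,0],[0,0,-0.037],0],
    [[-0.3,0.05,0.3],[0,0,0],0],
    [[-0.3,0.03,0.7],[0,0,0],0],
    [[0,0,1],[0,0,0],0],
    [[0,0,1],[0,0,0],0],
    [[0,0,0.7],[0,0,0],0],
    [[0,0,0],[0,0,0],0],
    [[0,0,0],[0,0,0],0],
  ],
)

```text
time_s: 8.25
position: [0.6791, -0.2162, 0.0852]
tcp_rot: [[-0.078, 0.997, -0.003], [0.997, 0.078, 0.002], [0.002, -0.003, -1.0]]
force: [-0.4, -0.4, 1.0]
opening: 1.0
grasp_force: 0.0
```

Run:
```python
import rig
from h import *
print(getattr(rig,"grip_point_offset",None),[n for n in dir(rig) if not n.startswith("_")])
s=read_state(); print(s["position"],s["opening"],np.round(s["tcp_rot"],4))
```

```text
0.0187 ['PlanningError', 'capture', 'grip_point_offset', 'hand_in', 'pinpoint', 'read_state', 'search_frame']
[ 0.67906576 -0.21615613  0.08515227] 0.9996008349921766 [[-0.0777  0.997  -0.0034]
 [ 0.997   0.0777  0.0016]
 [ 0.0019 -0.0033 -1.    ]]
```

>>> move_arm(
  increments=[
    [[0,0,0.9],[0,0,0],0],
    [[0,0,0.8],[0,0,0],0],
    [[0,0,0.4],[0,0,0],0],
    [[0,0,0.2],[0,0,0],0],
    [[0,0,0],[0,0,0],0],
    [[0,0,0],[0,0,0],1],
    [[0,0,0],[0,0,0],1],
    [[0,0,0],[0,0,0],1],
    [[0,0,0],[0,0,0],1],
    [[0,0,0],[0,0,0],1],
    [[0,0,0],[0,0,0],1],
    [[0,0,0],[0,0,0],1],
    [[0,0,0],[0,0,0],1],
  ],
)

```text
time_s: 9.33
position: [0.6803, -0.2161, 0.0181]
tcp_rot: [[-0.08, 0.997, -0.0], [0.997, 0.08, 0.0], [0.0, -0.0, -1.0]]
force: [-1.1, -0.5, 1.1]
opening: 0.523
grasp_force: 30.0
```

>>> move_arm(
  increments=[
    [[0,0,-0.2],[0,0,0],1],
    [[0,0,-0.4],[0,0,0],1],
    [[0,0,-0.7],[0,0,0],1],
    [[0,0,-0.8],[0,0,0],1],
    [[0,0,-0.8],[0,0,0],1],
    [[0,0,-0.8],[0,0,0],1],
    [[0,0,-0.8],[0,0,0],1],
    [[0,0,-0.8],[0,0,0],1],
    [[0,0,-0.8],[0,0,0],1],
    [[0,0,-0.7],[0,0,0],1],
    [[0,0,-0.5],[0,0,0],1],
    [[0,0,-0.3],[0,0,0],1],
    [[0,0,-0.1],[0,0,0],1],
    [[0,0,0],[0,0,0],1],
  ],
)

```text
time_s: 10.5
position: [0.6806, -0.2161, 0.25]
tcp_rot: [[-0.08, 0.997, 0.001], [0.997, 0.08, -0.001], [-0.001, 0.001, -1.0]]
force: [-0.5, 0.5, -1.6]
opening: 0.526
grasp_force: 30.0
```

```bash
python3 - <<'E'
from h import *
np.set_printoptions(precision=4,suppress=True)
s=read_state(); print(s["position"],s["opening"],s["force"],s["moment"])
p=capture("wrist"); save(p,"w3.png"); 
print(p["eye"], proj(p,np.array(s["position"])))
p=capture("side"); print(pinpoint(p,"heel_under")[:2],pinpoint(p,"heel_center")[:2])
T=np.array(s["position"]); print(proj(p,T+[0,-.008,-.018]),proj(p,T+[0,-.008,.007]))
cv2.imwrite("pics/s3.png",cv2.resize(p["img"][140:260,240:400,::-1],(640,480),interpolation=cv2.INTER_CUBIC))
a=p["img"]
E
python3 -c "
import cv2,numpy as np
a=cv2.imread('pics/w3.png');b=cv2.imread('pics/s3.png')
cv2.imwrite('pics/c3.png',np.hstack([cv2.resize(a[120:384,130:380],(400,422)),cv2.resize(b,(400,300)) if 0 else cv2.copyMakeBorder(cv2.resize(b,(400,300)),0,122,0,0,0)]))"
```

```text
[ 0.6806 -0.2161  0.25  ] 0.5259511861399802 [-0.4959  0.4779 -1.5811] [-0.0334  0.0183 -0.013 ]
[ 0.6749 -0.1362  0.4118] [250.8871 248.8591]
[{'xy': [0.6033, 0.4802], 'confidence': 0.86}] [{'xy': [0.6143, 0.4604], 'confidence': 0.66}]
[312.491  186.7164] [312.96   177.2168]
```

View pics/c3.png

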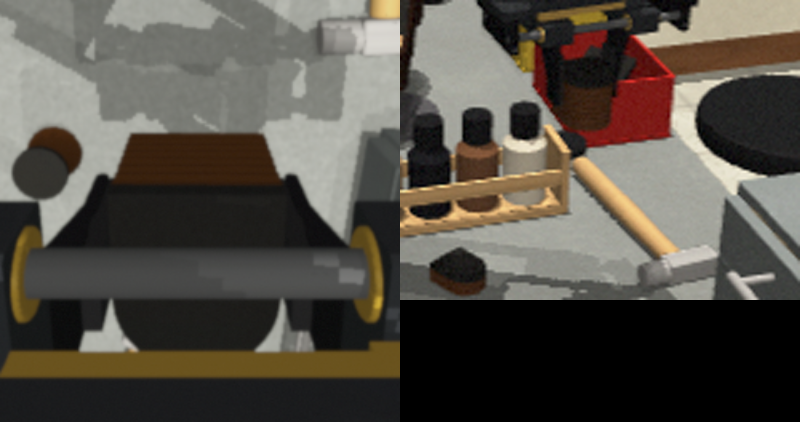

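The heel is level in the fingers, gripped across its flat sides with the breast forward. I carry it over the rack to a spot just short of the shoe to measure the seat.

>>> move_arm(
  increments=[
    [[0.4,-0.1,0],[0,0,0],1],
    [[0.7,-0.2,0],[0,0,0],1],
    [[1,-0.25,0],[0,0,0],1],
    [[1,-0.25,0],[0,0,0],1],
    [[1,-0.25,0],[0,0,0],1],
    [[1,-0.25,0],[0,0,0],1],
    [[1,-0.25,0],[0,0,0],1],
    [[1,-0.25,0],[0,0,0],1],
    [[1,-0.25,0],[0,0,0],1],
    [[1,-0.25,0],[0,0,0],1],
    [[1,-0.25,0],[0,0,0],1],
    [[0.8,-0.15,0],[0,0,0],1],
    [[0.5,0,0],[0,0,0],1],
    [[0.3,0,0],[0,0,0],1],
    [[0,0,0],[0,0,0],1],
    [[0,0,0],[0,0,0],1],
  ],
)

```text
time_s: 12.03
position: [0.5715, 0.1275, 0.2487]
tcp_rot: [[-0.081, 0.997, -0.0], [0.997, 0.081, -0.001], [-0.001, -0.0, -1.0]]
force: [-0.6, 0.7, -1.8]
opening: 0.526
grasp_force: 30.0
```

```bash
cat > seat.py <<'E'
from h import *
import sys
np.set_printoptions(precision=4,suppress=True)
s=read_state(); T=np.array(s["position"]); R=np.array(s["tcp_rot"]); print(T,R[:,1],s["opening"],s["time_s"])
p=capture("wrist"); im=p["img"].astype(int)
for n in ("seat","heel_breast"):
    for r in pinpoint(p,n)[:2]: print(n,r["confidence"],np.array(r["xy"])*[512,384],atz(p,r["xy"],.14 if n=="seat" else T[2]+.007))
uv=proj(p,[.5685,.214,.14]); print(uv,im[int(uv[1]),int(uv[0])])
m,st=mask_near(p,(im[...,0]>120)&(im[...,0]-im[...,2]>35),uv); print(st)
q,f=fit([(p,m)],[.5685,.214,1.3],(.14,)); print("seat",q[:2],np.degrees(q[2]),f)
v=p["img"].copy(); cv2.polylines(v,[np.round(sil(p,q,(.14,))).astype(np.int32)],True,(0,255,0))
# expected heel outline
yaw=np.arctan2(R[1,0],R[0,0]); h=[*(T-.008*R[:,0])[:2],yaw]
for z in (-.018,.032): cv2.polylines(v,[np.round([proj(p,X) for X in Dw(h,T[2]+z)]).astype(np.int32)],True,(255,0,255))
cv2.imwrite("pics/"+sys.argv[1],v[:,:,::-1])
E
python3 seat.py w4.png
```

```text
[0.5715 0.1275 0.2487] [ 0.9967  0.0806 -0.0004] 0.5256164631982063 12.0333
seat 0.8 [255.2832  80.4864] [0.5673 0.2122 0.14  ]
heel_breast 0.87 [255.0784 217.4976] [0.5719 0.1477 0.2557]
[257.0556  78.0268] [231 203 148]
[ 223   32   77   88 4590]
seat [0.5678 0.2121] 74.60877943174914 0.046045756417369854
```

View pics/w4.png

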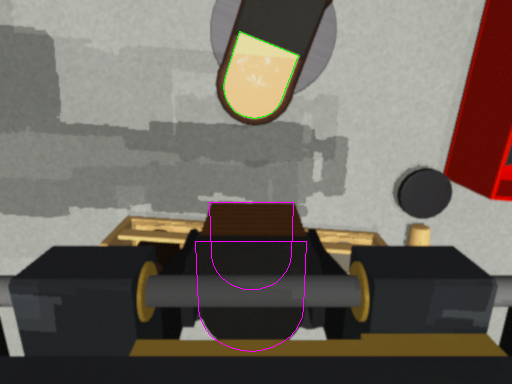

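The green outline fits the tan seat around (258,80). The magenta prediction matches the held heel, whose breast underside edge sits at row 203. I turn to match, move above the seat, and stop 2 cm up to check.

>>> move_arm(
  increments=[
    [[0,0,0],[0,0,0.03],1],
    [[0,0,0],[0,0,0.045],1],
    [[0,0,0],[0,0,0.045],1],
    [[0,0,0],[0,0,0.043],1],
    [[0.3,-0.09,0],[0,0,0],1],
    [[0.6,-0.17,0],[0,0,0],1],
    [[0.7,-0.2,0],[0,0,0],1],
    [[0.7,-0.2,0],[0,0,0],1],
    [[0.45,-0.13,0],[0,0,0],1],
    [[0.23,-0.07,0],[0,0,0],1],
    [[0,0,0.4],[0,0,0],1],
    [[0,0,0.5],[0,0,0],1],
    [[0,0,0.5],[0,0,0],1],
    [[0,0,0.4],[0,0,0],1],
    [[0,0,0.3],[0,0,0],1],
    [[0,0,0.2],[0,0,0],1],
    [[0,0,0],[0,0,0],1],
    [[0,0,0],[0,0,0],1],
  ],
)

```text
time_s: 13.68
position: [0.5702, 0.2202, 0.18]
tcp_rot: [[0.259, 0.966, 0.0], [0.966, -0.259, -0.0], [-0.0, 0.0, -1.0]]
force: [-0.5, -0.8, 0.5]
opening: 0.528
grasp_force: 30.0
```

```bash
cat > chk.py <<'E'
from h import *
import sys
np.set_printoptions(precision=4,suppress=True)
s=read_state(); T=np.array(s["position"]); R=np.array(s["tcp_rot"]); yaw=np.arctan2(R[1,0],R[0,0])
h=[*(T-.008*R[:,0])[:2],yaw]; print(T,h[:2],np.degrees(yaw),"z",R[:,2],s["force"],s["opening"],s["time_s"])
o=[]
for c,bx in (("side",(200,120,64,48)),("wrist",(90,100,340,255))):
    p=capture(c)
    for n in ("heel_under","heel_center","seat"):
        for r in pinpoint(p,n)[:1]: print(c,n,r["confidence"],np.array(r["xy"])*[512,384])
    print("expect",proj(p,[*h[:2],T[2]-.018]),proj(p,[*h[:2],T[2]+.007]),proj(p,[.5675,.213,.14]))
    x,y,w,hh=bx; k=400/w; v=cv2.resize(p["img"][y:y+hh,x:x+w],(400,300),interpolation=cv2.INTER_CUBIC)
    f=lambda q,z:[np.round([(proj(p,X)-[x,y]+.5)*k for X in Dw(q,z)]).astype(np.int32)]
    cv2.polylines(v,f(h,T[2]-.018),True,(255,0,255)); cv2.polylines(v,f(h,T[2]+.032),True,(255,0,255)); cv2.polylines(v,f([.5675,.213,np.radians(75)],.14),True,(0,255,0))
    o.append(v)
cv2.imwrite("pics/"+sys.argv[1],np.hstack(o)[:,:,::-1])
E
python3 chk.py k1.png
```

```text
[0.5702 0.2202 0.18  ] [np.float64(0.5680978070621884), np.float64(0.2124765075534951)] 75.00496144365623 z [ 0.     -0.0001 -1.    ] [-0.4634 -0.8268  0.4523] 0.5276104728269992 13.6833
side heel_under 0.7 [232.704  149.6832]
side heel_center 0.65 [231.9872 156.2112]
side seat 0.69 [233.1136 153.408 ]
expect [232.4591 150.8779] [232.1606 143.5763] [232.5053 157.1578]
wrist heel_center 0.76 [248.4224 272.2176]
expect [250.814  247.7618] [250.6172 269.74  ] [249.8326 231.8888]
```

View pics/k1.png

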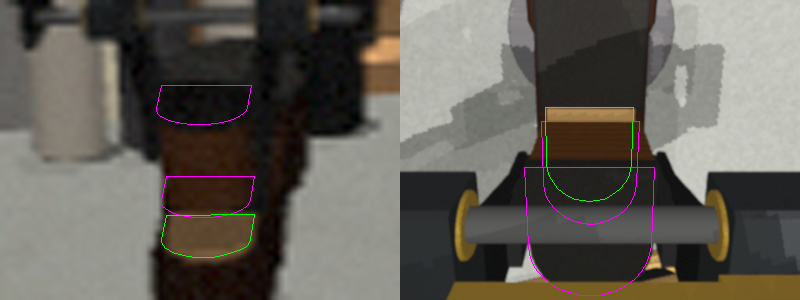

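The side view (left) shows the heel hanging level about 2 cm above the tan seat, in line with it. In the wrist view (right) the seat's flat edge is parallel to and centred on the breast edge. I lower the last 12 mm gently.

>>> move_arm(
  increments=[
    [[0,-0.02,0.1],[0,0,0],1],
    [[0,0,0.1],[0,0,0],1],
    [[0,0,0.1],[0,0,0],1],
    [[0,0,0.08],[0,0,0],1],
    [[0,0,0],[0,0,0],1],
    [[0,0,0],[0,0,0],1],
    [[0,0,0],[0,0,0],1],
  ],
)

```text
time_s: 14.67
position: [0.5694, 0.2206, 0.1685]
tcp_rot: [[0.259, 0.966, 0.0], [0.966, -0.259, 0.0], [0.0, 0.0, -1.0]]
force: [-0.5, 0.4, -1.3]
opening: 0.524
grasp_force: 30.0
```

```bash
python3 chk.py k2.png
```

```text
[0.5694 0.2206 0.1685] [np.float64(0.5673549870607647), np.float64(0.21286087705717793)] 75.00690810921814 z [ 0.  0. -1.] [-0.4517  0.3607 -1.2794] 0.5244262598099843 14.6667
side heel_under 0.58 [233.216  153.7152]
side heel_center 0.82 [231.7824 147.1104]
side seat 0.89 [234.1888 154.4064]
expect [232.3456 154.1719] [232.0473 146.9246] [232.5053 157.1578]
wrist heel_center 0.71 [248.0128 268.992 ]
expect [251.2587 247.6785] [251.0567 269.7636] [251.5021 239.6635]
```

View pics/k2.png

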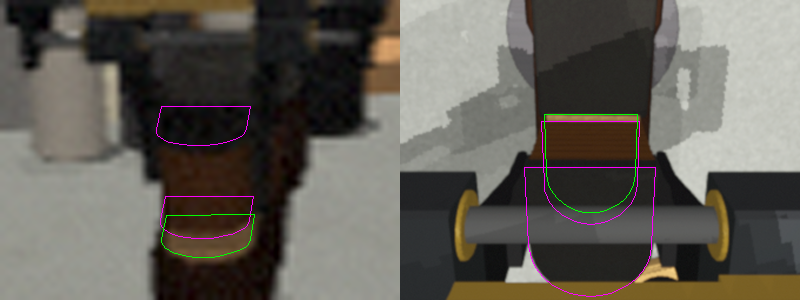

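The heel hangs about 10 mm above the seat, centred and level, with its flat edge parallel and toward the toe. It is not in contact, so I hand in.

```bash
python3 -c "
from rig import *
print(hand_in())"
```

```text
the job is handed in; nothing more can be done
None
```

I pushed the steel bell's plunger down to its stop, carried the tall heel over the rack, and handed the job in at about 15 s with the heel still gripped about 1 cm above the seat; it measured centred, level and flat side to the toe, not touching the shoe.

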